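# Heft the returned tablet bottles and hold up the full one

## Robot

A 6-joint arm with a two-finger parallel gripper is mounted at the origin on the work surface. World frame = base frame: x ahead of the robot, y to its left, z up, the work surface at z = 0. Lengths are in mm, angles in rad, forces in N, time in s.
With the tool pointing down it reaches from about 300 to 875 mm from the base axis. Payload 6.4 kg.
Tool frame: the origin (TCP) lies between the finger pads; the fingertips stand 11 mm ahead of it and the grasp point (between the pads) lies 8 mm behind it; x points along the fingers, y is the direction in which the jaws open and shut, and the axes are right-handed (so a half turn about x gives the same grasp; the last joint's range is limited). The gripper opens to 88 mm and grips with 3 to 60 N. Pads are 18 mm wide; open, the fingers measure 123 mm over their backs; the gripper's body (75 mm by 187 mm) begins 45 mm behind the grasp point.
Start: joints at [0.945, 0.181, 1.607, -0, 1.354, -0.206], TCP at [234.348, 525.093, 249.714] pointing down, gripper open.
Joint ranges: [-2.99, 2.99], [-0.89, 2.07], [0.3, 2.58], [-1.14, 4.28], [0, 2.63], [-3.12, 3.12]. Speed limits (rad/s): [2.57, 2.57, 3.01, 3.14, 3.14, 3.14].

## Interface

Orientations are given as a rotation vector (axis times angle).
In Python, from plant import env gives the robot as it stands. The module is installed in compiled form; this text tells all that it offers.
- The arm moves only by the shell command python3 -m handwheel 'ROWS' [OPENING]. ROWS is JSON, a list of rows, each a list of 6 numbers: the shift along the tool's x, y, z in m, then the turn, a rotation vector about the tool's x, y, z in degrees. A call has 1 to 20 rows; each row shifts and turns the commanded pose from where the row before left it, along the tool's axes as they then stand; what a row does not reach is not made up. A row lasts 1/12 s, in which the tool goes at most 41.7 mm and 7.16 degrees, less where a joint would pass 70% of its speed; a pose out of reach is approached as far as the arm can. A call with a gripper value outside its range is refused whole. OPENING is the finger opening in m, from 0 to 0.0881, set as the call begins (- or left out, the last holds). The fingers move at their own pace and stop on an object; the grip force is fixed at half the most. Time passes only in rows, so rows that do not move let the fingers close. It gives the time, the measured TCP pose, the force and the opening at its end, in the units of the state.
- env.read_state(): the state, without advancing time (a new reading comes with each control period).
- env.grab_frame(name): name is "scene" or "side" or "wrist"; returns the picture (400x640x3 uint8, red, green, blue); there is no depth.
- env.camera_model(name): a dict with "fx", "fy", "cx", "cy" (pixels), "R" (3x3) and "t" (3): a world point X has camera coordinates R X + t. Camera axes: x right, y down, z forward; pixel columns grow to the right and rows downward; lengths in mm; the calibration is good to about 2 mm. A picture is of the moment at which its call begins: read the wrist's pose just before it. camera_model takes no time and is no camera call; for the wrist camera it gives the pose at the moment of the call.
- env.job_done(): hands the job in, once; it reports no verdict.
Trained networks look in the newest picture that a camera, given by its name, has taken for a name from the list of things; names that differ only in an ending like _2 or _b are one class to them, and where a whole thing is asked for, a point or a joint stands for the part that bears it (a point fixed in the world has none). Each returns a list of dicts, best first, with "conf" (0 to 1); they miss things now and then, are a little off and sometimes report something else, mostly with a low value. They report only what shows in the picture. A call takes as long as a camera call. They do not tell look-alikes from the thing itself.
- env.boxes_of(camera, target): "rect" ([left, top, right, bottom] in pixels, round what is visible of it).
- env.landmark_of(camera, target): "position" ([row, column] in pixels: a listed point, or the origin of a listed thing).
The state is a dict: "time_s": time; "qpos": joint angles; "dq": joint speeds; "joint_efforts": joint torques, N m; "position": TCP position; "ee_rot": TCP orientation; "ft_force": force on the tool from outside, world axes, zero at the start; "moment": the same for the moment, N m; "grip_width": finger opening in mm.
Only numpy, scipy, OpenCV 4.12 (cv2) and the standard library are available. Lean on these libraries where they do the work, as an engineer would, in place of code of your own. Each camera call takes 0.05 s, during which the arm holds its last target. There are 200 camera calls.

## Task

Three identical white tablet bottles have come back to the stockroom bench: one is still full, the other two are part-used. Heft them to find out which is the heaviest, stand the two lighter ones upright in the blue stock bin without dropping them or knocking any bottle over, and leave the other things on the bench where they are. Finish while still holding the full one in the gripper, upright and still, its base at least 10 cm above the bench and touching nothing else, for me to take.

Things in the scene. Friction and masses are not known exactly. Their poses are not given: they have to be found in the camera images.
- bottle_a_mid (a point): closed white plastic tablet bottle, plain blue and white label, standing upright, 120 mm tall: round body 62 mm across up to 87 mm, ribbed screw cap 46 mm across from 96 to 120 mm. All three look alike; the full one is at least 100 g heavier than either other (all 120 to 460 g). Stands a 25 N grip. This point is on its axis half-way up, 60 mm above the base; z along the axis, up
- bottle_b_mid (a point): closed white plastic tablet bottle, plain blue and white label, standing upright, 120 mm tall: round body 62 mm across up to 87 mm, ribbed screw cap 46 mm across from 96 to 120 mm. All three look alike; the full one is at least 100 g heavier than either other (all 120 to 460 g). Stands a 25 N grip. This point is on its axis half-way up, 60 mm above the base; z along the axis, up
- bottle_c_mid (a point): closed white plastic tablet bottle, plain blue and white label, standing upright, 120 mm tall: round body 62 mm across up to 87 mm, ribbed screw cap 46 mm across from 96 to 120 mm. All three look alike; the full one is at least 100 g heavier than either other (all 120 to 460 g). Stands a 25 N grip. This point is on its axis half-way up, 60 mm above the base; z along the axis, up
- bin: blue plastic stock bin with a low hopper front, open on top, fixed, left or right of the bottles: 220 mm (x) by 210 mm (y), walls 4 mm thick, 85 mm high, the front (-x side) 35 mm; flat floor inside, 212 x 202 mm, 4 mm above the bench. Origin at the centre of its underside, on the bench; z up
- mailer: a brown cardboard mailing box with its lid propped open, fixed in place, on the other side of the bottles from the bin; 160 mm (x) by 210 mm (y), walls 65 mm high, the lid leaning back beyond its +x side up to 205 mm high. Origin at the centre of its underside. Not part of the job
- stapler: a black desk stapler lying on the bench, 128 x 34 mm, 52 mm high. Origin at the centre of its underside. Not part of the job: leave it where it is
- tablet_box: a small white and blue folding carton standing on the bench, 36 x 56 mm, 72 mm high. Origin at the centre of its underside. Not part of the job: leave it where it is
- ointment_jar: a squat amber jar with a black lid, 52 mm across, 48 mm high. Origin at the centre of its underside. Not part of the job: leave it where it is
Not all that is in view belongs to the job. What is shaped like the part that bears bottle_a_mid but orange, turquoise or yellow is not meant.

How it is judged (in metres and radians):
On the way, in this order (a step that is already met when the one before it is completed fails the run):
1. a lighter bottle (under 2.65 N) stands upright on the floor of the bin, let go (((horizontal distance between bottle_a_mid and bin below 0.115 m and height (world z) of bottle_a_mid below 0.072 m and angle between bottle_a_mid's own z axis and vertical below 0.15 rad and contact force between bottle_a and bin between 0.5 and 2.65 N and contact force between bottle_a and the fingers below 0.1 N and linear speed of bottle_a below 0.03 m/s) or (horizontal distance between bottle_b_mid and bin below 0.115 m and height (world z) of bottle_b_mid below 0.072 m and angle between bottle_b_mid's own z axis and vertical below 0.15 rad and contact force between bottle_b and bin between 0.5 and 2.65 N and contact force between bottle_b and the fingers below 0.1 N and linear speed of bottle_b below 0.03 m/s) or (horizontal distance between bottle_c_mid and bin below 0.115 m and height (world z) of bottle_c_mid below 0.072 m and angle between bottle_c_mid's own z axis and vertical below 0.15 rad and contact force between bottle_c and bin between 0.5 and 2.65 N and contact force between bottle_c and the fingers below 0.1 N and linear speed of bottle_c below 0.03 m/s))), for 0.2 s.
2. both lighter bottles stand upright on the floor of the bin, let go ((((horizontal distance between bottle_b_mid and bin below 0.115 m and height (world z) of bottle_b_mid below 0.072 m and angle between bottle_b_mid's own z axis and vertical below 0.15 rad and contact force between bottle_b and bin between 0.5 and 2.65 N and contact force between bottle_b and the fingers below 0.1 N and linear speed of bottle_b below 0.03 m/s) and (horizontal distance between bottle_c_mid and bin below 0.115 m and height (world z) of bottle_c_mid below 0.072 m and angle between bottle_c_mid's own z axis and vertical below 0.15 rad and contact force between bottle_c and bin between 0.5 and 2.65 N and contact force between bottle_c and the fingers below 0.1 N and linear speed of bottle_c below 0.03 m/s)) or ((horizontal distance between bottle_a_mid and bin below 0.115 m and height (world z) of bottle_a_mid below 0.072 m and angle between bottle_a_mid's own z axis and vertical below 0.15 rad and contact force between bottle_a and bin between 0.5 and 2.65 N and contact force between bottle_a and the fingers below 0.1 N and linear speed of bottle_a below 0.03 m/s) and (horizontal distance between bottle_c_mid and bin below 0.115 m and height (world z) of bottle_c_mid below 0.072 m and angle between bottle_c_mid's own z axis and vertical below 0.15 rad and contact force between bottle_c and bin between 0.5 and 2.65 N and contact force between bottle_c and the fingers below 0.1 N and linear speed of bottle_c below 0.03 m/s)) or ((horizontal distance between bottle_a_mid and bin below 0.115 m and height (world z) of bottle_a_mid below 0.072 m and angle between bottle_a_mid's own z axis and vertical below 0.15 rad and contact force between bottle_a and bin between 0.5 and 2.65 N and contact force between bottle_a and the fingers below 0.1 N and linear speed of bottle_a below 0.03 m/s) and (horizontal distance between bottle_b_mid and bin below 0.115 m and height (world z) of bottle_b_mid below 0.072 m and angle between bottle_b_mid's own z axis and vertical below 0.15 rad and contact force between bottle_b and bin between 0.5 and 2.65 N and contact force between bottle_b and the fingers below 0.1 N and linear speed of bottle_b below 0.03 m/s)))), for 0.2 s.
At the end, for the whole second after the job is handed in: Both part-used bottles stand upright (0.15 rad) on the bin's floor, let go, at rest, each weighing under 2.65 N. The full bottle is gripped, upright (0.3 rad), still (0.05 m/s), its middle at least 155 mm above the bench (base 95 mm), touching neither bin, mailing box nor other bottles ((((horizontal distance between bottle_b_mid and bin below 0.115 m and height (world z) of bottle_b_mid below 0.072 m and angle between bottle_b_mid's own z axis and vertical below 0.15 rad and contact force between bottle_b and bin between 0.5 and 2.65 N and contact force between bottle_b and the fingers below 0.1 N and linear speed of bottle_b below 0.03 m/s) and (horizontal distance between bottle_c_mid and bin below 0.115 m and height (world z) of bottle_c_mid below 0.072 m and angle between bottle_c_mid's own z axis and vertical below 0.15 rad and contact force between bottle_c and bin between 0.5 and 2.65 N and contact force between bottle_c and the fingers below 0.1 N and linear speed of bottle_c below 0.03 m/s) and (height (world z) of bottle_a_mid above 0.155 m and angle between bottle_a_mid's own z axis and vertical below 0.3 rad and contact force between bottle_a and the fingers above 1 N and linear speed of bottle_a below 0.05 m/s and contact force between bottle_a and bin below 0.1 N and contact force between bottle_a and mailer below 0.1 N and contact force between bottle_a and bottle_b below 0.1 N and contact force between bottle_a and bottle_c below 0.1 N)) or ((horizontal distance between bottle_a_mid and bin below 0.115 m and height (world z) of bottle_a_mid below 0.072 m and angle between bottle_a_mid's own z axis and vertical below 0.15 rad and contact force between bottle_a and bin between 0.5 and 2.65 N and contact force between bottle_a and the fingers below 0.1 N and linear speed of bottle_a below 0.03 m/s) and (horizontal distance between bottle_c_mid and bin below 0.115 m and height (world z) of bottle_c_mid below 0.072 m and angle between bottle_c_mid's own z axis and vertical below 0.15 rad and contact force between bottle_c and bin between 0.5 and 2.65 N and contact force between bottle_c and the fingers below 0.1 N and linear speed of bottle_c below 0.03 m/s) and (height (world z) of bottle_b_mid above 0.155 m and angle between bottle_b_mid's own z axis and vertical below 0.3 rad and contact force between bottle_b and the fingers above 1 N and linear speed of bottle_b below 0.05 m/s and contact force between bottle_b and bin below 0.1 N and contact force between bottle_b and mailer below 0.1 N and contact force between bottle_b and bottle_a below 0.1 N and contact force between bottle_b and bottle_c below 0.1 N)) or ((horizontal distance between bottle_a_mid and bin below 0.115 m and height (world z) of bottle_a_mid below 0.072 m and angle between bottle_a_mid's own z axis and vertical below 0.15 rad and contact force between bottle_a and bin between 0.5 and 2.65 N and contact force between bottle_a and the fingers below 0.1 N and linear speed of bottle_a below 0.03 m/s) and (horizontal distance between bottle_b_mid and bin below 0.115 m and height (world z) of bottle_b_mid below 0.072 m and angle between bottle_b_mid's own z axis and vertical below 0.15 rad and contact force between bottle_b and bin between 0.5 and 2.65 N and contact force between bottle_b and the fingers below 0.1 N and linear speed of bottle_b below 0.03 m/s) and (height (world z) of bottle_c_mid above 0.155 m and angle between bottle_c_mid's own z axis and vertical below 0.3 rad and contact force between bottle_c and the fingers above 1 N and linear speed of bottle_c below 0.05 m/s and contact force between bottle_c and bin below 0.1 N and contact force between bottle_c and mailer below 0.1 N and contact force between bottle_c and bottle_a below 0.1 N and contact force between bottle_c and bottle_b below 0.1 N)))); the arm keeps its last pose, push and grip.
It fails at once if a bottle is dropped (falls free, not touched by the gripper, faster than 0.6 m/s) ((contact force between bottle_a and the fingers below 0.01 N and linear speed of bottle_a above 0.6 m/s) or (contact force between bottle_b and the fingers below 0.01 N and linear speed of bottle_b above 0.6 m/s) or (contact force between bottle_c and the fingers below 0.01 N and linear speed of bottle_c above 0.6 m/s)).
It fails at once if a bottle is knocked over (tilted more than 0.7 rad) (angle between any of bottle_a_mid, bottle_b_mid, bottle_c_mid's own z axis and vertical above 0.7 rad).
It fails at once if the stapler, the small carton or the jar is moved more than 30 mm (distance of any of stapler, tablet_box, ointment_jar from where it was at the start of the episode above 0.03 m).
It also fails if it takes over 72 s, if anything falls off the work surface, if the arm or the gripper's body presses on something with over 40 N, if the wrist force passes 120 N, or if a joint passes its speed limit or range.

## Working session

There is one attempt and no reset: what is moved stays moved. The work goes in short steps, Python scripts to look and compute and a shell command to move; the robot and the scene stay as the last step left them, time stands still between calls to the robot, and variables do not carry over. Pictures are saved under pics/ and viewed, about 8 in all and at most 12, crops included, and the job is handed in when it is done.

```bash
mkdir -p pics
cat > h.py <<'E'
import numpy as np, cv2
from plant import env
from scipy.spatial.transform import Rotation as Ro
def ray(c,u,v):
    m=env.camera_model(c) if isinstance(c,str) else c
    R=np.array(m["R"]);t=np.array(m["t"]);C=-R.T@t
    d=R.T@np.array([(u-m["cx"])/m["fx"],(v-m["cy"])/m["fy"],1]);return C,d/np.linalg.norm(d)
def at_z(c,u,v,z):
    C,d=ray(c,u,v);return C+d*(z-C[2])/d[2]
def proj(c,X):
    m=env.camera_model(c);p=np.array(m["R"])@np.array(X,float)+np.array(m["t"]);return m["fx"]*p[0]/p[2]+m["cx"],m["fy"]*p[1]/p[2]+m["cy"]
def snap(c,f):
    im=env.grab_frame(c);cv2.imwrite(f"pics/{f}.png",im[:,:,::-1]);return im
E
python3 - <<'E'
from h import *
for c in ["scene","side"]:
    snap(c,c)
    C,_=ray(c,0,0);print(c,C.round())
    for n,z in [("bottle_a_mid",60),("bin",0),("mailer",0),("stapler",0),("tablet_box",0),("ointment_jar",0)]:
        for d in env.landmark_of(c,n):
            r,k=d["position"];print(n,round(d["conf"],2),round(k),round(r),at_z(c,k,r,z).round()[:2])
s=env.read_state();print(s);print(Ro.from_rotvec(s["ee_rot"]).as_matrix().round(3))
a=cv2.imread("pics/scene.png");b=cv2.imread("pics/side.png")
cv2.imwrite("pics/both.png",cv2.resize(np.vstack([a,b]),(480,600)))
E
```

```text
scene [1083. -358.  795.]
bottle_a_mid 0.84 317 157 [362.  90.]
bottle_a_mid 0.7 346 179 [477. 108.]
bottle_a_mid 0.7 342 141 [345. 188.]
bottle_a_mid 0.58 380 118 [316. 350.]
bin 0.86 425 167 [513. 364.]
mailer 0.77 188 305 [ 561. -367.]
stapler 0.87 306 212 [471. -15.]
tablet_box 0.98 298 292 [ 662. -153.]
tablet_box 0.6 187 302 [ 551. -365.]
ointment_jar 0.7 411 236 [682. 160.]
side [135. 668. 883.]
bottle_a_mid 0.76 344 273 [335. 203.]
bin 0.87 248 310 [501. 369.]
mailer 0.94 363 129 [ 554. -373.]
stapler 0.54 340 207 [459. -18.]
tablet_box 0.67 304 157 [ 657. -151.]
ointment_jar 0.97 236 220 [691. 164.]
{'time_s': 0.7, 'qpos': array([ 9.44692361e-01,  1.80787502e-01,  1.60697979e+00,  1.00886170e-05,
        1.35382278e+00, -2.06305791e-01]), 'dq': array([ 3.94875933e-04, -7.48371812e-04,  7.77300952e-04, -5.45188673e-05,
       -1.64353947e-04,  6.07560583e-04]), 'joint_efforts': array([-2.55412262e-03, -4.33718598e+01, -3.42099380e+01,  6.99113379e-02,
        3.10534355e-02, -2.10246651e-05]), 'position': array([234.35173299, 525.09587503, 249.73127261]), 'ee_rot': array([ 0.32927721,  1.5456088 , -0.32926719]), 'ft_force': array([ 0.11536146,  0.51290356, -0.15792531]), 'moment': array([ 0.00946884, -0.03082263,  0.01245663]), 'grip_width': 88.02399934290297}
[[-0.     0.408  0.913]
 [ 0.     0.913 -0.408]
 [-1.     0.    -0.   ]]
```

View pics/scene.png

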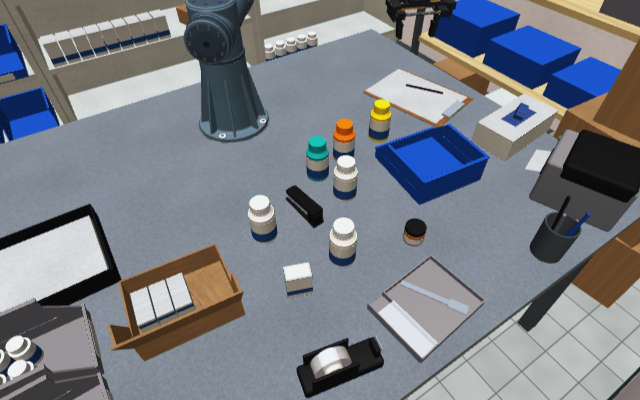

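View pics/side.png

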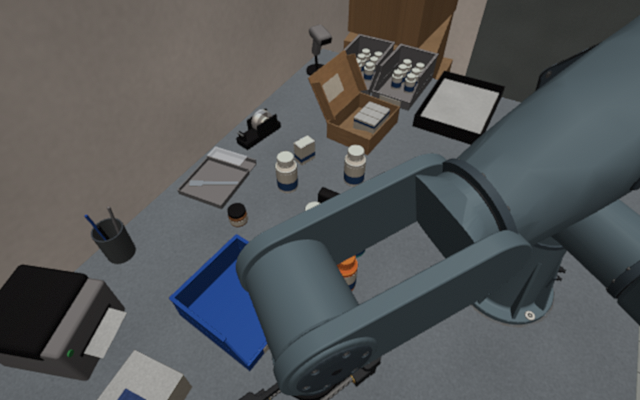

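The pictures show three white bottles at scene pixels (346,178), (262,218) and (343,241). The lookalikes are teal (317,157), orange (344,138) and yellow (380,118). The bin is on the robot's left at (430,163), the mailer on its right. White cap and plain blue/white label fit the description, so I'll confirm the three in one enlarged crop and measure them.

Run:
```python
from h import *
im=cv2.imread("pics/scene.png")
cv2.imwrite("pics/crop.png",cv2.resize(im[110:310,230:500],None,fx=2.9,fy=2.9,interpolation=cv2.INTER_CUBIC))
def fit(c,box):
    pass
# white mask blobs (cap+label white), model: project silhouette and match
hsv=cv2.cvtColor(im,cv2.COLOR_BGR2HSV)
th=np.linspace(0,2*np.pi,24)[:-1]
prof=[(31,2),(31,87),(23,96),(23,120)]
def sil(c,x,y):
    pts=np.array([proj(c,[x+r*np.cos(a),y+r*np.sin(a),z]) for r,z in prof for a in th],np.float32)
    return pts
for c,seeds in [("scene",[(346,178),(262,218),(343,241)]),("side",[(287,171),(355,163)])]:
    im=cv2.imread(f"pics/{c}.png")
    for s in seeds:
        r=[s[0]-24,s[1]-36,48,72]
        m=np.zeros(im.shape[:2],np.uint8)
        cv2.grabCut(im,m,tuple(r),np.zeros((1,65)),np.zeros((1,65)),6,cv2.GC_INIT_WITH_RECT)
        m=((m==1)|(m==3)).astype(np.uint8)
        x0=at_z(c,*s,60)[:2];best=None
        for step in (6,2,1):
            c0=x0 if best is None else best[1]
            for dx in range(-6,7):
                for dy in range(-6,7):
                    x,y=c0[0]+dx*step,c0[1]+dy*step
                    q=np.zeros_like(m);cv2.fillConvexPoly(q,cv2.convexHull(sil(c,x,y)).round().astype(np.int32),1)
                    iou=(q&m).sum()/(q|m).sum()
                    if best is None or iou>best[0]: best=(iou,np.array([x,y]))
        print(c,s,round(best[0],3),best[1].round())
```

```text
Traceback (most recent call last):
  File "h.py", line 11, in proj
    m=env.camera_model(c);p=np.array(m["R"])@np.array(X,float)+np.array(m["t"]);return m["fx"]*p[0]/p[2]+m["cx"],m["fy"]*p[1]/p[2]+m["cy"]
ValueError: time passes only in moves, steps and waits
```

View pics/crop.png

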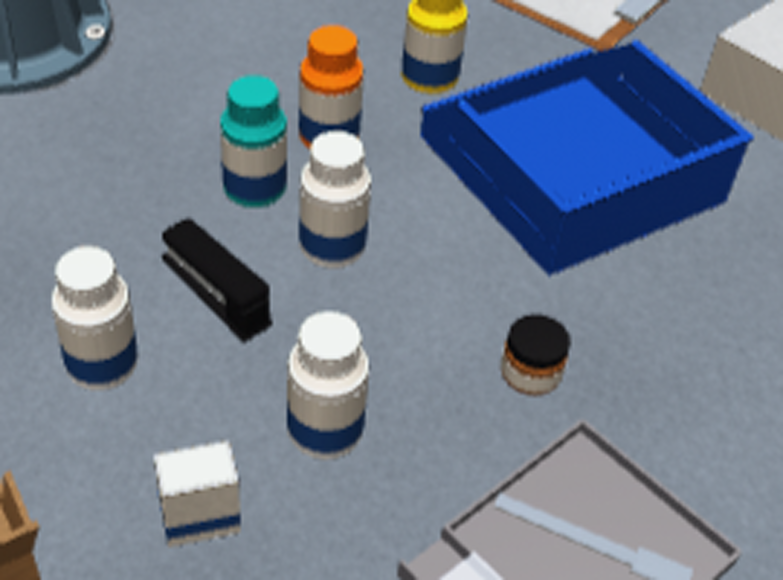

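The crop confirms it: three white-capped bottles, with cap tops at scene pixels (346,161), (260,202) and (344,224). The teal, orange and yellow ones are lookalikes. I'll rerun the fit with the camera model cached.

```bash
sed -i 's/^def ray/M={}\ndef cm(c):\n    if c not in M: M[c]=env.camera_model(c)\n    return M[c]\ndef ray/; s/m=env.camera_model(c) if isinstance(c,str) else c/m=cm(c)/; s/m=env.camera_model(c);p/m=cm(c);p/' h.py
python3 - <<'E'
from h import *
th=np.linspace(0,2*np.pi,24)[:-1]
prof=[(31,2),(31,87),(23,96),(23,120)]
P0=np.array([[r*np.cos(a),r*np.sin(a),z] for r,z in prof for a in th])
def sil(c,x,y):
    m=cm(c);p=(P0+[x,y,0])@np.array(m["R"]).T+np.array(m["t"])
    return np.stack([m["fx"]*p[:,0]/p[:,2]+m["cx"],m["fy"]*p[:,1]/p[:,2]+m["cy"]],1).astype(np.float32)
for c,seeds in [("scene",[(346,178),(262,218),(343,241)]),("side",[(287,171),(355,163)])]:
    im=cv2.imread(f"pics/{c}.png")
    for s in seeds:
        r=[s[0]-24,s[1]-36,48,72]
        m=np.zeros(im.shape[:2],np.uint8)
        cv2.grabCut(im,m,tuple(r),np.zeros((1,65)),np.zeros((1,65)),6,cv2.GC_INIT_WITH_RECT)
        m=((m==1)|(m==3)).astype(np.uint8)
        best=(0,at_z(c,*s,60)[:2])
        for step in (6,2,1):
            c0=best[1]
            for dx in range(-6,7):
                for dy in range(-6,7):
                    x,y=c0[0]+dx*step,c0[1]+dy*step
                    q=np.zeros_like(m);cv2.fillConvexPoly(q,cv2.convexHull(sil(c,x,y)).round().astype(np.int32),1)
                    iou=(q&m).sum()/(q|m).sum()
                    if iou>best[0]: best=(iou,np.array([x,y]))
        print(c,s,round(best[0],3),best[1].round())
for n,p in dict(A=(346.2,161),B=(260,201.7),C=(343.8,223.8)).items(): print(n,at_z("scene",*p,120).round())
# bin rim corners in scene crop px -> world
for n,p,z in [("L",(422,107),85),("far",(638,45),85),("R",(750,137),85),("nearbottom",(550,272),0),("Rbottom",(727,203),0)]:
    print(n,at_z("scene",230+p[0]/2.9,110+p[1]/2.9,z).round())
# colour-mask of bin in scene: compare with model silhouette
im=cv2.imread("pics/scene.png");h=cv2.cvtColor(im,cv2.COLOR_BGR2HSV)
k=cv2.inRange(h,(105,150,60),(125,255,255));n,l,st,ce=cv2.connectedComponentsWithStats(k)
i=l[165,430];msk=(l==i).astype(np.uint8)
best=(0,)
m=cm("scene")
for x in range(480,540,3):
  for y in range(340,395,3):
    for yaw in np.deg2rad(range(-12,13,3)):
      q=np.array([[110*a,105*b,z] for a,b,z in [(-1,-1,0),(-1,1,0),(1,-1,0),(1,1,0),(-1,-1,35),(-1,1,35),(1,-1,85),(1,1,85),(-.9,-1,85),(-.9,1,85)]])
      p=(q@Ro.from_euler('z',yaw).as_matrix().T+[x,y,0])@np.array(m["R"]).T+m["t"]
      uv=np.stack([m["fx"]*p[:,0]/p[:,2]+m["cx"],m["fy"]*p[:,1]/p[:,2]+m["cy"]],1).astype(np.float32)
      w=np.zeros_like(msk);cv2.fillConvexPoly(w,cv2.convexHull(uv).round().astype(np.int32),1)
      iou=(w&msk).sum()/(w|msk).sum()
      if iou>best[0]: best=(iou,x,y,np.rad2deg(yaw))
print(best)
E
```

```text
scene (346, 178) 0.704 [453. 121.]
scene (262, 218) 0.893 [ 473. -137.]
scene (343, 241) 0.899 [639. -17.]
side (287, 171) 0.774 [641. -23.]
side (355, 163) 0.476 [ 474. -140.]
A [475. 107. 120.]
B [ 480. -137.  120.]
C [637. -16. 120.]
L [440. 231.  85.]
far [483. 469.  85.]
R [638. 453.  85.]
nearbottom [612. 253.   0.]
Rbottom [639. 457.   0.]
(np.float64(0.8785178236397748), 513, 364, np.float64(-6.000000000000001))
```

Bottle estimates are A (475,107), B (477,-138) and C (639,-18), and the bin is at about (510,365) with roughly -7° yaw. I'll grip each bottle by the cap with TCP z about 108, so the fingertips stay above the bin walls. The tool yaw can stay as it is. First I'll go above A.

```bash
python3 -m handwheel '[[0,-0.0202,0.0279,0,0,0],[0,-0.0202,0.0279,0,0,0],[0,-0.0202,0.0279,0,0,0],[0,-0.0202,0.0279,0,0,0],[0,-0.0202,0.0279,0,0,0],[0,-0.0202,0.0279,0,0,0],[0,-0.0202,0.0279,0,0,0],[0,-0.0202,0.0279,0,0,0],[0,-0.0202,0.0279,0,0,0],[0,-0.0202,0.0279,0,0,0],[0,-0.0202,0.0279,0,0,0],[0,-0.0202,0.0279,0,0,0],[0,-0.0202,0.0279,0,0,0],[0,-0.0202,0.0279,0,0,0],[0,0,0,0,0,0],[0,0,0,0,0,0]]' 0.088
python3 - <<'E'
from h import *
s=env.read_state();print(s["position"],s["ft_force"]);cm("wrist")
snap("wrist","w1")
for t,z in [("bottle_a_mid",60),("bin",0)]:
  for d in env.landmark_of("wrist",t):
    r,k=d["position"];print(t,round(d["conf"],2),round(k),round(r),at_z("wrist",k,r,z).round())
for d in env.boxes_of("wrist","bottle_a_mid"): print(d)
C,_=ray("wrist",320,200);print(C.round())
E
```

```text
time_s: 2.03
position: [476.3, 106.3, 249.7]
ee_rot: [0.332, 1.545, -0.332]
ft_force: [-0.9, -0.2, -0.2]
grip_width: 88.0
[476.34298126 106.28030027 249.67747513] [-0.94379698 -0.24694174 -0.19950932]
bottle_a_mid 0.77 260 94 [367.  90.  60.]
bottle_a_mid 0.61 345 26 [345. 195.  60.]
bin 0.73 517 114 [514. 367.   0.]
{'rect': [313.4, 0.7, 379.1, 65.2], 'conf': 0.92}
{'rect': [220.8, 57.8, 296.9, 124.1], 'conf': 0.65}
{'rect': [288.0, 144.9, 347.7, 212.0], 'conf': 0.6}
[406. 138. 384.]
```

View pics/w1.png

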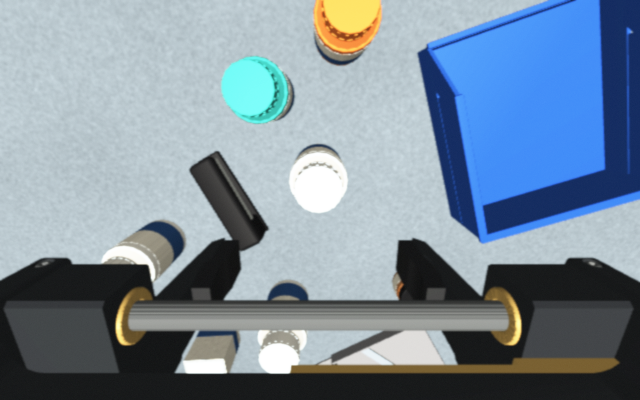

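The wrist view shows A's cap at about (319,188). Its base shadow is at (320,148), C's cap is at (279,357), the stapler at (228,200) and the bin on the right.

Run:
```python
from h import *
im=cv2.imread("pics/w1.png")
for n,(u,v) in dict(A=(319,188),C=(279,357),teal=(248,90)).items(): print(n,at_z("wrist",u,v,120).round(1))
s=env.read_state();T=Ro.from_rotvec(s["ee_rot"]).as_matrix()
print(proj("wrist",s["position"]),proj("wrist",[475,107,120]), T.round(3))
# refined cap A: white pixels
h=cv2.cvtColor(im,cv2.COLOR_BGR2HSV);k=((h[...,1]<25)&(h[...,2]>235)).astype(np.uint8)
n,l,st,ce=cv2.connectedComponentsWithStats(k)
for i in range(1,n):
    if st[i,4]>300: print(st[i],ce[i].round(1),at_z("wrist",*ce[i],120).round(1))
# bin rim corners (inner), px from view
for n,p,z in [("front-right inner floor?",(484,207),4),("front top left",(420,50),35),("side top",(458,97),85),("near bottom corner",(484,241),0)]: print(n,at_z("wrist",*p,z).round())
```

```text
A [469.5 112.6 120. ]
C [634.6 -10.7 120. ]
teal [365.9  92.3 120. ]
(np.float64(317.74845729953864), np.float64(264.5440744145276)) (np.float64(315.89439088597555), np.float64(195.4018727461929)) [[-0.     0.406  0.914]
 [ 0.     0.914 -0.406]
 [-1.     0.    -0.   ]]
[ 289  153   59   60 2568] [317.9 182.7] [464.4 113.8 120. ]
[102 246  53  34 530] [129.8 256. ] [456.8 -91.7 120. ]
[259 344  41  29 922] [277.7 358.1] [635.5 -12.8 120. ]
[183 359  43  14 524] [204.8 366. ] [611.3 -95.3 120. ]
front-right inner floor? [616. 299.   4.]
front top left [393. 267.  35.]
side top [449. 270.  85.]
near bottom corner [669. 287.   0.]
```

A is at about (472,110), midway between the two measurements, which is within the cap tolerance. I'll lower and close on the cap.

```bash
python3 -m handwheel '[[0.028,0.0016,-0.0054,0,0,0],[0.028,0,0,0,0,0],[0.028,0,0,0,0,0],[0.028,0,0,0,0,0],[0.018,0,0,0,0,0],[0.011,0,0,0,0,0],[0,0,0,0,0,0],[0,0,0,0,0,0]]' 0.088
python3 -m handwheel '[[0,0,0,0,0,0],[0,0,0,0,0,0],[0,0,0,0,0,0],[0,0,0,0,0,0],[0,0,0,0,0,0],[0,0,0,0,0,0],[0,0,0,0,0,0],[0,0,0,0,0,0]]' 0.040
```

```text
time_s: 2.9
position: [471.4, 112.0, 109.0]
ee_rot: [0.328, 1.546, -0.328]
ft_force: [0.2, 0.3, 0.4]
grip_width: 88.2
time_s: 3.57
position: [471.6, 111.2, 108.9]
ee_rot: [0.329, 1.545, -0.329]
ft_force: [0.2, -0.5, 1.7]
grip_width: 45.5
```

Gripped at 45.5 mm, which matches the 46 mm cap. Next I'll lift 120 mm and weigh it.

```bash
python3 -m handwheel '[[-0.006,0,0,0,0,0],[-0.012,0,0,0,0,0],[-0.018,0,0,0,0,0],[-0.022,0,0,0,0,0],[-0.022,0,0,0,0,0],[-0.018,0,0,0,0,0],[-0.012,0,0,0,0,0],[-0.008,0,0,0,0,0],[-0.002,0,0,0,0,0],[0,0,0,0,0,0],[0,0,0,0,0,0],[0,0,0,0,0,0],[0,0,0,0,0,0],[0,0,0,0,0,0],[0,0,0,0,0,0]]'
cat > w.py <<'E'
from h import *
f=[]
for i in range(6):
    s=env.read_state();f.append(s["ft_force"][2]); env.grab_frame("wrist")
print(np.round(f,2),np.mean(f).round(2),s["position"].round(1),s["grip_width"])
E
python3 w.py
```

```text
time_s: 4.82
position: [471.3, 111.3, 228.2]
ee_rot: [0.329, 1.547, -0.329]
ft_force: [0.1, -0.8, -0.6]
grip_width: 45.4
[-0.6  -1.07 -0.19 -0.55 -1.57 -1.03] -0.84 [471.5 111.3 228.7] 45.225081488889835
```

```bash
sed -i 's/range(6)/range(14)/' w.py; python3 w.py
python3 - <<'E'
from h import *
im=snap("scene","s2");cv2.imwrite("pics/s2c.png",cv2.resize(im[60:260,220:480,::-1],None,fx=2.5,fy=2.5))
E
```

```text
[-1.36 -0.95 -1.07 -0.91 -1.55 -1.37 -1.51 -1.95 -1.69 -0.98 -0.95 -0.81
 -1.24 -0.27] -1.19 [471.5 111.3 228.7] 45.42157110719547
```

View pics/s2c.png

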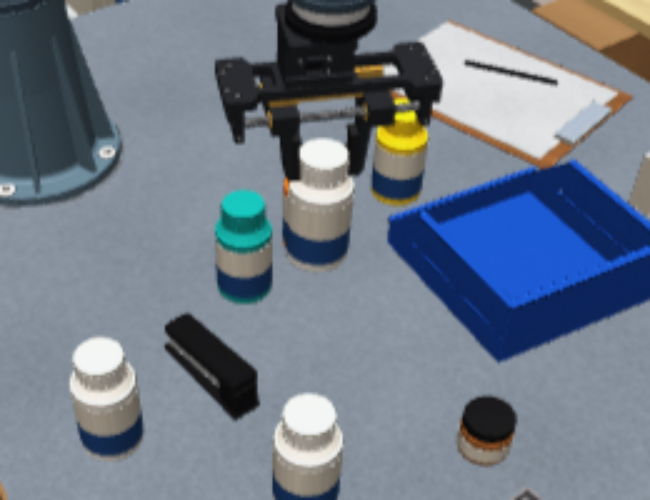

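The lift is clean, with A upright in the jaws at (320,200) of the crop. It weighs about 1.2 N (±0.2), well below 2.65 N, so it's a lighter one. I'll carry it over the bin to target (561,361).

```bash
python3 -m handwheel '[[0,0.012,-0.002,0,0,0],[0,0.022,-0.002,0,0,0],[0,0.030,-0.002,0,0,0],[0,0.034,-0.002,0,0,0],[0,0.034,-0.002,0,0,0],[0,0.034,-0.002,0,0,0],[0,0.034,-0.002,0,0,0],[0,0.030,-0.002,0,0,0],[0,0.022,-0.002,0,0,0],[0,0.013,-0.0016,0,0,0],[0,0,0,0,0,0],[0,0,0,0,0,0],[0,0,0,0,0,0]]'
python3 - <<'E'
from h import *
s=env.read_state();print(s["position"].round(1),s["ft_force"].round(2));snap("wrist","w2");cm("wrist")
for p in [(511,366,0),(561,361,4),(461,371,4)]: print(proj("wrist",p))
for d in env.landmark_of("wrist","bin"): r,k=d["position"];print(d["conf"],k,r,at_z("wrist",k,r,0).round())
E
```

```text
time_s: 6.95
position: [561.1, 361.1, 228.2]
ee_rot: [0.329, 1.546, -0.33]
ft_force: [0.1, -1.1, -0.1]
grip_width: 45.3
[561.1 361.1 228.2] [ 0.12 -1.09 -0.06]
(np.float64(304.9346732022328), np.float64(134.50510758704377))
(np.float64(317.84583146887616), np.float64(173.430059283987))
(np.float64(290.6384493872679), np.float64(92.84421161515702))
0.81 307.1 136.4 [514. 367.   0.]
```

View pics/w2.png

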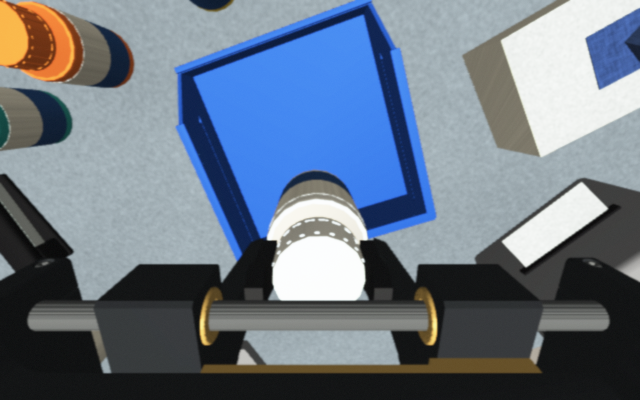

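The bin floor is clear and the bottle's base lands at about (318,173), well inside it. The bin origin re-measures at (514,367). Now I'll lower the bottle to the floor.

```bash
python3 -m handwheel '[[0.010,0,0,0,0,0],[0.018,0,0,0,0,0],[0.022,0,0,0,0,0],[0.022,0,0,0,0,0],[0.018,0,0,0,0,0],[0.010,0,0,0,0,0],[0.006,0,0,0,0,0],[0.004,0,0,0,0,0],[0.003,0,0,0,0,0],[0,0,0,0,0,0],[0,0,0,0,0,0],[0,0,0,0,0,0],[0,0,0,0,0,0]]'; python3 -c "
from plant import env
s=env.read_state();print(s['position'],s['ft_force'])"
```

```text
time_s: 8.13
position: [562.1, 361.6, 116.6]
ee_rot: [0.33, 1.544, -0.328]
ft_force: [0.3, 0.6, -1.1]
grip_width: 45.4
[562.05428096 361.55321481 116.64509717] [ 0.34473587  0.56726103 -1.10429255]
```

```bash
python3 -m handwheel '[[0.001,0,0,0,0,0],[0.001,0,0,0,0,0],[0.001,0,0,0,0,0],[0,0,0,0,0,0],[0,0,0,0,0,0],[0,0,0,0,0,0]]'
python3 - <<'E'
from h import *
f=[]
for i in range(4):
    s=env.read_state();f.append([*s["ft_force"],s["position"][2]]); env.grab_frame("wrist")
print(np.round(f,2))
E
```

```text
time_s: 8.63
position: [561.8, 361.3, 113.0]
ee_rot: [0.329, 1.545, -0.329]
ft_force: [-0.4, 0.5, 0.7]
grip_width: 45.0
[[ -0.41   0.55   0.72 112.96]
 [  0.12  -0.31   1.77 112.93]
 [ -0.54  -1.48   1.16 112.92]
 [ -0.83  -1.04   1.65 112.95]]
```

It's on the floor: the force changed from -1.2 N to +1.3 N. I'll release and rise.

```bash
python3 -m handwheel '[[0,0,0,0,0,0],[0,0,0,0,0,0],[0,0,0,0,0,0],[0,0,0,0,0,0],[0,0,0,0,0,0],[0,0,0,0,0,0],[-0.005,0,0,0,0,0],[-0.015,0,0,0,0,0],[-0.025,0,0,0,0,0],[-0.03,0,0,0,0,0],[-0.03,0,0,0,0,0],[-0.025,0,0,0,0,0],[-0.01,0,0,0,0,0],[0,0,0,0,0,0],[0,0,0,0,0,0]]' 0.088
python3 - <<'E'
from h import *
print(env.read_state()["ft_force"]);snap("wrist","w3")
E
```

```text
time_s: 10.08
position: [561.5, 361.2, 252.3]
ee_rot: [0.329, 1.546, -0.329]
ft_force: [0.1, 0.3, -0.8]
grip_width: 87.9
[ 0.08516525  0.33217144 -0.76993107]
```

View pics/w3.png

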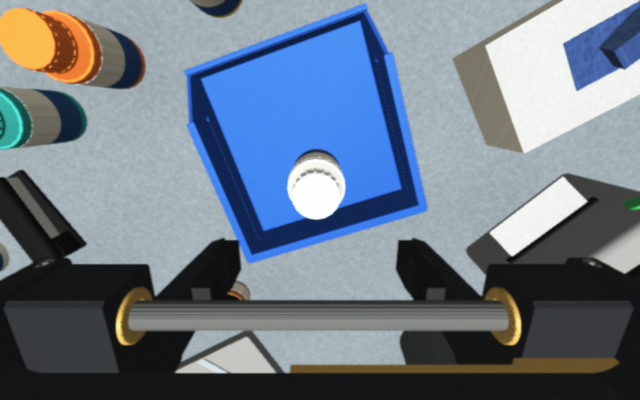

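The first bottle stands upright at (317,190) in the bin. Next I'll move above C at about (636,-14) and take an unloaded force baseline there.

```bash
python3 -m handwheel '[[0,-0.013,0.0092,0,0,0],[0,-0.026,0.0184,0,0,0],[0,-0.026,0.0184,0,0,0],[0,-0.026,0.0184,0,0,0],[0,-0.026,0.0184,0,0,0],[0,-0.026,0.0184,0,0,0],[0,-0.026,0.0184,0,0,0],[0,-0.026,0.0184,0,0,0],[0,-0.026,0.0184,0,0,0],[0,-0.026,0.0184,0,0,0],[0,-0.026,0.0184,0,0,0],[0,-0.026,0.0184,0,0,0],[0,-0.013,0.0092,0,0,0],[0,0,0,0,0,0],[0,0,0,0,0,0],[0,0,0,0,0,0]]'; sed -i 's/range(14)/range(10)/' w.py; python3 w.py
python3 - <<'E'
from h import *
cm("wrist");im=snap("wrist","w4")[:,:,::-1]
print(env.read_state()["position"].round(1),proj("wrist",(636.5,-14,120)))
h=cv2.cvtColor(im.copy(),cv2.COLOR_BGR2HSV);k=((h[...,1]<25)&(h[...,2]>235)).astype(np.uint8)
n,l,st,ce=cv2.connectedComponentsWithStats(k)
for i in range(1,n):
    if st[i,4]>300: print(st[i],ce[i].round(1))
    # cap centre = 25 px above blob's lowest row, on its column centre
    if st[i,4]>1500:
        u,v=st[i][0]+st[i][2]/2,st[i][1]+st[i][3]-24; print("cap",u,v,at_z("wrist",u,v,120).round(1))
print("px per mm",cm("wrist")["fx"]/264)
for d in env.landmark_of("wrist","bottle_a_mid"): r,c=d["position"];print(d["conf"],c,r,at_z("wrist",c,r,60).round())
E
```

```text
time_s: 11.47
position: [635.4, -12.7, 251.8]
ee_rot: [0.33, 1.547, -0.329]
ft_force: [-1.0, -0.6, 0.4]
grip_width: 87.7
[ 0.43  0.47  0.47 -0.5  -0.67  0.06 -1.11 -0.25 -0.34 -0.56] -0.2 [636.1 -13.1 252.8] 88.12642277125616
[636.1 -13.4 252.8] (np.float64(317.137886570437), np.float64(194.5289885829416))
[  85   57   82   67 3282] [122.9  88.4]
cap 126.0 100 [ 490.5 -131.1  120. ]
[ 288  161   56   59 2346] [315.4 190.7]
cap 316.0 196 [637.4 -15.6 120. ]
[   0  195   59   63 1517] [ 28.6 226.2]
cap 29.5 234 [ 556.9 -293.8  120. ]
[  0 212  34  54 893] [ 12.4 243.9]
[198 226  50  27 770] [223.9 235.5]
[347 274  42  26 711] [367.6 289.3]
px per mm 1.0978346078439154
```

C is at (637,-15.5), and the empty baseline is about -0.2 N. Descending and gripping.

```bash
python3 -m handwheel '[[0.028,-0.0015,0.0017,0,0,0],[0.028,0,0,0,0,0],[0.028,0,0,0,0,0],[0.028,0,0,0,0,0],[0.020,0,0,0,0,0],[0.012,0,0,0,0,0],[0,0,0,0,0,0],[0,0,0,0,0,0]]' 0.088
python3 -m handwheel '[[0,0,0,0,0,0],[0,0,0,0,0,0],[0,0,0,0,0,0],[0,0,0,0,0,0],[0,0,0,0,0,0],[0,0,0,0,0,0],[0,0,0,0,0,0],[0,0,0,0,0,0]]' 0.040
python3 -m handwheel '[[-0.006,0,0,0,0,0],[-0.012,0,0,0,0,0],[-0.018,0,0,0,0,0],[-0.022,0,0,0,0,0],[-0.022,0,0,0,0,0],[-0.018,0,0,0,0,0],[-0.012,0,0,0,0,0],[-0.008,0,0,0,0,0],[-0.002,0,0,0,0,0],[0,0,0,0,0,0],[0,0,0,0,0,0],[0,0,0,0,0,0],[0,0,0,0,0,0],[0,0,0,0,0,0]]'; python3 w.py
```

```text
time_s: 12.73
position: [637.1, -15.7, 108.8]
ee_rot: [0.329, 1.546, -0.329]
ft_force: [0.5, 0.8, -0.2]
grip_width: 88.2
time_s: 13.4
position: [637.1, -15.8, 109.0]
ee_rot: [0.329, 1.545, -0.329]
ft_force: [-0.2, -0.9, 2.0]
grip_width: 45.3
time_s: 14.57
position: [636.6, -15.6, 227.7]
ee_rot: [0.329, 1.547, -0.329]
ft_force: [0.1, 0.1, -1.8]
grip_width: 45.4
[-1.76 -1.78 -1.1  -1.   -2.74 -1.14 -1.98 -2.08 -2.23 -1.48] -1.73 [637.  -15.7 228.7] 45.32129694374997
```

```bash
sed -i 's/range(10)/range(16)/' w.py; python3 w.py
```

```text
[-1.04 -2.53 -1.32 -1.31 -1.38 -0.35 -2.34 -0.65 -2.45 -1.54 -1.87 -1.47
 -1.94 -1.19 -1.52 -1.34] -1.51 [637.  -15.7 228.7] 45.242328849695085
```

C weighs about 1.4 to 1.6 N, also lighter, so B should be the full one and I'll confirm that by hefting it. I'll carry C to (463,371).

```bash
python3 -m handwheel '[[0,0.0091,-0.0102,0,0,0],[0,0.0182,-0.0204,0,0,0],[0,0.0228,-0.0255,0,0,0],[0,0.0228,-0.0255,0,0,0],[0,0.0228,-0.0255,0,0,0],[0,0.0228,-0.0255,0,0,0],[0,0.0228,-0.0255,0,0,0],[0,0.0228,-0.0255,0,0,0],[0,0.0228,-0.0255,0,0,0],[0,0.0228,-0.0255,0,0,0],[0,0.0228,-0.0255,0,0,0],[0,0.0228,-0.0255,0,0,0],[0,0.0182,-0.0204,0,0,0],[0,0.0091,-0.0102,0,0,0],[0,0,0,0,0,0],[0,0,0,0,0,0],[0,0,0,0,0,0]]'
```

```text
time_s: 17.28
position: [463.7, 370.5, 228.6]
ee_rot: [0.329, 1.545, -0.33]
ft_force: [0.1, 0.4, -1.6]
grip_width: 45.1
```

```bash
python3 -m handwheel '[[0.010,0,0,0,0,0],[0.018,0,0,0,0,0],[0.022,0,0,0,0,0],[0.022,0,0,0,0,0],[0.018,0,0,0,0,0],[0.010,0,0,0,0,0],[0.006,0,0,0,0,0],[0.004,0,0,0,0,0],[0.003,0,0,0,0,0],[0.001,0,0,0,0,0],[0.001,0,0,0,0,0],[0.001,0,0,0,0,0],[0,0,0,0,0,0],[0,0,0,0,0,0],[0,0,0,0,0,0]]'
python3 - <<'E'
from h import *
f=[]
for i in range(5):
    s=env.read_state();f.append([*s["ft_force"],s["position"][2]]); env.grab_frame("wrist")
print(np.round(f,2))
E
```

```text
time_s: 18.53
position: [463.6, 371.4, 113.0]
ee_rot: [0.329, 1.545, -0.329]
ft_force: [-0.2, -0.6, -2.0]
grip_width: 45.2
[[-2.3000e-01 -6.1000e-01 -1.9800e+00  1.1305e+02]
 [ 3.9000e-01 -1.7000e-01 -7.2000e-01  1.1298e+02]
 [-2.0000e-02 -7.2000e-01 -1.5700e+00  1.1301e+02]
 [-4.3000e-01  4.5000e-01 -8.7000e-01  1.1299e+02]
 [-7.4000e-01  3.3000e-01  3.5000e-01  1.1300e+02]]
```

```bash
python3 -m handwheel '[[0.0006,0,0,0,0,0],[0.0006,0,0,0,0,0],[0,0,0,0,0,0],[0,0,0,0,0,0],[0,0,0,0,0,0]]'
python3 - <<'E'
from h import *
f=[]
for i in range(6):
    s=env.read_state();f.append([s["ft_force"][2],s["position"][2]]); env.grab_frame("wrist")
print(np.round(f,2),np.mean(f,0))
E
```

```text
time_s: 19.2
position: [463.9, 371.3, 112.9]
ee_rot: [0.329, 1.545, -0.329]
ft_force: [-2.3, -2.2, 8.2]
grip_width: 45.4
[[  8.17 112.92]
 [  8.18 112.96]
 [  8.79 112.93]
 [  8.04 112.92]
 [  8.14 112.92]
 [  7.73 112.93]] [  8.17439097 112.92908052]
```

It's in firm contact at 8 N. I'll ease 0.6 mm, release, rise, and look.

```bash
python3 -m handwheel '[[-0.0006,0,0,0,0,0],[0,0,0,0,0,0]]'; python3 -m handwheel '[[0,0,0,0,0,0],[0,0,0,0,0,0],[0,0,0,0,0,0],[0,0,0,0,0,0],[0,0,0,0,0,0],[0,0,0,0,0,0],[-0.005,0,0,0,0,0],[-0.015,0,0,0,0,0],[-0.025,0,0,0,0,0],[-0.03,0,0,0,0,0],[-0.03,0,0,0,0,0],[-0.025,0,0,0,0,0],[-0.01,0,0,0,0,0],[0,0,0,0,0,0],[0,0,0,0,0,0]]' 0.088
python3 - <<'E'
from h import *
snap("wrist","w5")
E
```

```text
time_s: 19.67
position: [463.8, 371.3, 112.9]
ee_rot: [0.329, 1.545, -0.329]
ft_force: [-1.2, -1.5, 6.1]
grip_width: 45.0
time_s: 20.92
position: [463.3, 371.2, 251.7]
ee_rot: [0.329, 1.546, -0.329]
ft_force: [0.2, 0.1, 0.1]
grip_width: 88.0
```

View pics/w5.png

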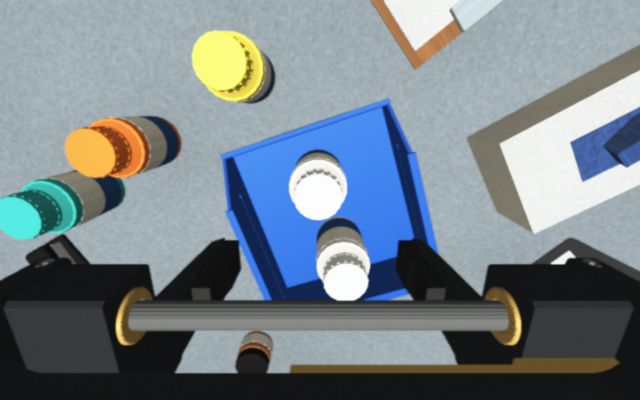

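Both bottles stand upright in the bin, at (319,190) and (344,265). Next I'll go above B.

```bash
python3 -m handwheel '[[0,-0.0152,0.0074,0,0,0],[0,-0.0305,0.0147,0,0,0],[0,-0.0305,0.0147,0,0,0],[0,-0.0305,0.0147,0,0,0],[0,-0.0305,0.0147,0,0,0],[0,-0.0305,0.0147,0,0,0],[0,-0.0305,0.0147,0,0,0],[0,-0.0305,0.0147,0,0,0],[0,-0.0305,0.0147,0,0,0],[0,-0.0305,0.0147,0,0,0],[0,-0.0305,0.0147,0,0,0],[0,-0.0305,0.0147,0,0,0],[0,-0.0305,0.0147,0,0,0],[0,-0.0305,0.0147,0,0,0],[0,-0.0305,0.0147,0,0,0],[0,-0.0152,0.0074,0,0,0],[0,0,0,0,0,0],[0,0,0,0,0,0],[0,0,0,0,0,0]]'
python3 - <<'E'
from h import *
cm("wrist");im=snap("wrist","w6")[:,:,::-1]
s=env.read_state();p=s["position"];print(p.round(1))
h=cv2.cvtColor(im.copy(),cv2.COLOR_BGR2HSV);k=((h[...,1]<25)&(h[...,2]>235)).astype(np.uint8)
n,l,st,ce=cv2.connectedComponentsWithStats(k);T=Ro.from_rotvec(s["ee_rot"]).as_matrix()
for i in range(1,n):
    if st[i,4]>1500:
        u,v=st[i][0]+st[i][2]/2,st[i][1]+st[i][3]-24; X=at_z("wrist",u,v,120);print(st[i],X.round(1),"tool shift to TCP z109",(T.T@(X-[0,0,11]-p)).round(1))
E
```

```text
time_s: 22.55
position: [477.7, -135.2, 250.6]
ee_rot: [0.33, 1.548, -0.328]
ft_force: [-0.0, -0.5, -0.4]
grip_width: 87.9
[ 478. -135.  251.]
[ 287  158   58   60 2435] [ 476.3 -136.2  120. ] tool shift to TCP z109 [142.   -1.9  -0.7]
[   0  174   46   81 1917] [ 393.  -416.2  120. ] tool shift to TCP z109 [ 141.7 -291.5   37.1]
```

```bash
python3 -m handwheel '[[0.028,-0.0019,-0.0007,0,0,0],[0.028,0,0,0,0,0],[0.028,0,0,0,0,0],[0.028,0,0,0,0,0],[0.018,0,0,0,0,0],[0.012,0,0,0,0,0],[0,0,0,0,0,0],[0,0,0,0,0,0]]' 0.088
python3 -m handwheel '[[0,0,0,0,0,0],[0,0,0,0,0,0],[0,0,0,0,0,0],[0,0,0,0,0,0],[0,0,0,0,0,0],[0,0,0,0,0,0],[0,0,0,0,0,0],[0,0,0,0,0,0]]' 0.040
python3 -m handwheel '[[-0.006,0,0,0,0,0],[-0.012,0,0,0,0,0],[-0.018,0,0,0,0,0],[-0.022,0,0,0,0,0],[-0.022,0,0,0,0,0],[-0.018,0,0,0,0,0],[-0.012,0,0,0,0,0],[-0.010,0,0,0,0,0],[-0.008,0,0,0,0,0],[-0.004,0,0,0,0,0],[0,0,0,0,0,0],[0,0,0,0,0,0],[0,0,0,0,0,0],[0,0,0,0,0,0],[0,0,0,0,0,0]]'; python3 w.py
python3 - <<'E'
from h import *
a=snap("scene","f1");b=snap("side","f2")
cv2.imwrite("pics/f.png",cv2.resize(np.vstack([a[60:280,200:520],b[100:360,150:470]])[:,:,::-1],None,fx=1.25,fy=1.25))
E
```

```text
time_s: 23.27
position: [476.7, -136.4, 109.7]
ee_rot: [0.329, 1.548, -0.327]
ft_force: [0.4, -0.5, 0.3]
grip_width: 88.3
time_s: 23.93
position: [477.2, -137.8, 110.3]
ee_rot: [0.329, 1.545, -0.329]
ft_force: [-0.7, 1.8, 2.1]
grip_width: 45.4
time_s: 25.18
position: [476.7, -137.6, 241.4]
ee_rot: [0.33, 1.547, -0.329]
ft_force: [1.3, 0.6, -3.5]
grip_width: 45.3
[-3.52 -4.03 -3.08 -3.25 -3.17 -3.55 -3.2  -3.16 -3.49 -3.56 -4.52 -3.98
 -2.95 -3.58 -4.04 -3.06] -3.51 [ 477.  -137.8  242.1] 45.35373650694822
```

View pics/f.png

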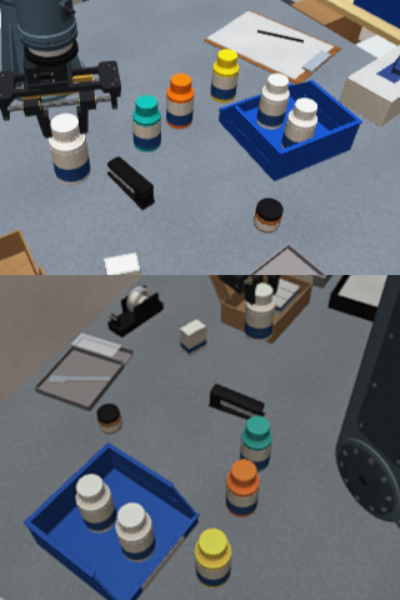

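B weighs about 3.4 N, so it's the full one. It hangs upright with its base at about 132 mm. Both lighter bottles stand in the bin and the stapler, carton and jar look unmoved, so I'll hand in.

```bash
python3 -c "
from plant import env
s=env.read_state();print(s['time_s'],s['position'],s['grip_width'],env.job_done())"
```

```text
the job is handed in; nothing more can be done
26.0833 [ 477.05661009 -137.78302617  242.13508682] 45.133346597234244 None
```

I've handed the job in at 26.1 s: the two lighter bottles are standing in the blue bin, and the gripper is holding the full one for you to take.

- **Weights:** the wrist force read about 1.0–1.2 N for the first bottle, 1.5–1.7 N for the second and 3.5 N for the third. With nothing held it read about −0.2 N, and single readings scattered by about 0.5 N, but the third is clearly the heaviest.
- **Lighter bottles:** the final scene and side pictures show both upright on the bin floor, about 100 mm apart and let go.
- **Full bottle:** it is gripped by its cap (45 mm opening) and upright. Its base is about 132 mm above the bench, worked out from the arm's position, and it touches nothing but the fingers.
- **Other things on the bench:** the stapler, carton and jar look unmoved in the last pictures; I didn't measure them again.

**Checks that disagreed or went wrong:**
- My first camera estimates for the first bottle differed by about 6 mm, so I aimed between them.
- I pressed the second bottle onto the bin floor with about 8 N for a moment. It still read about 6 N when I let go, and the bottle stayed upright.
- The grip force is fixed at 30 N and can't be lowered, which is above the 25 N the bottles are said to stand. I saw no sign of damage.

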